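# Empty the compound tray and stack the trays

## Robot

A 6-joint arm with a two-finger parallel gripper is mounted at the origin on the work surface. World frame = base frame: x ahead of the robot, y to its left, z up, the work surface at z = 0. Lengths are in mm, angles in rad, forces in N, time in s.
With the tool pointing down it reaches from about 400 to 925 mm from the base axis. Payload 12.5 kg.
Tool frame: the origin (TCP) lies at the very end of the fingers, on their centre line; the grasp point (between the pads) lies behind it (env.grip_depth is the z of the grasp point in the tool frame, in mm); z points along the fingers, y is the line along which they close (so a half turn about z gives the same grasp; the last joint's range is limited). The gripper opens to 95 mm and grips with 3 to 60 N. Pads are 20 mm wide; open, the fingers measure 119 mm over their backs; the gripper's body (75 mm by 180 mm) begins 59 mm behind the grasp point.
Start: joints at [1.111, 0.491, 1.559, -0, 1.092, -0.106], TCP at [216.525, 586.314, 214.661] pointing down, gripper open.
Joint ranges: [-3.1, 3.1], [-0.84, 2.19], [0.05, 2.79], [-1.13, 4.28], [0.06, 2.93], [-2.69, 2.69]. Speed limits (rad/s): [2.22, 2.22, 2.79, 3.14, 3.14, 3.14].

## Interface

Orientations are given as [roll, pitch, yaw] about the fixed x, y, z axes, in that order (R = Rz(yaw) Ry(pitch) Rx(roll)).
In Python, from cell import env, optics gives the robot as it stands.
- The arm moves only by the tool step_arm, never from a script. Its argument "moves" is a list of rows, each an object of numbers: "tx", "ty", "tz": the shift along the tool's x, y, z in mm; "roll": the turn about the tool's z in rad. In form: [{"tx": .., "ty": .., "tz": .., "roll": ..}, ...]. A call has 1 to 12 rows; each row is the pose to reach, as a shift and turn from the pose commanded when the call began, along the tool's axes at that moment; what a row does not reach only later rows make up. A row lasts 1/12 s, in which the tool goes at most 41.7 mm and 7.16 degrees, less where a joint would pass 70% of its speed; a pose out of reach is approached as far as the arm can. A call with a gripper value outside its range is refused whole. "grip" is the finger opening in mm, from 0 to 95.1, set as the call begins (left out, the last holds). The fingers move at their own pace and stop on an object; the grip force is fixed at half the most. Time passes only in rows, so rows that repeat a pose let the fingers close. It gives the time, the measured TCP pose, the force, the opening and the grip force at its end, in the units of the state.
- env.state(): the state, without advancing time (a new reading comes with each control period).
- optics.read_camera(name): name is "side" or "top" or "wrist"; returns a dict with "pixels" (384x512x3 uint8, blue, green, red), "mtx" (3x3 intrinsics, pixels), "view" (4x4, takes a point from world to camera coordinates). Camera axes: x right, y down, z forward; pixel columns grow to the right and rows downward; lengths in mm; the calibration is good to about 2 mm. A picture is of the moment at which its call begins. There is no depth.
- env.job_done(): hands the job in; it is judged then, once.
The state is a dict: "t": time; "joints": joint angles; "qvel": joint speeds; "tau": joint torques, N m; "eef_pos": TCP position; "tcp_rot": TCP orientation; "ft_force": force on the tool from outside, world axes, zero at the start; "moment": the same for the moment, N m; "opening": opening from 0.0 (shut) to 1.0 (fully open); "grip_force": force on a finger pad.
Only numpy, scipy, OpenCV 4.12 (cv2) and the standard library are available. Lean on these libraries where they do the work, as an engineer would, in place of code of your own. Each camera call takes 0.05 s, during which the arm holds its last target. There are 200 camera calls.

## Task

Tip the three bars of polishing compound off their wooden tray into the grey tub. Then stack this tray and the other empty tray, in either order, squarely on the tray that lies on the wooden block: edges flush, all open ends facing the same way, each set down gently and not dropped. Leave the tub upright and everything else on the bench where it is.

Things in the scene. Friction and masses are not known exactly. Their poses are not given: they have to be found in the camera images.
- full_tray: wooden scoop tray, 150 mm (x) by 110 mm (y), 30 mm high, floor 6 mm thick, 250 g; walls 9 mm thick along its far side (+x) and both long sides, the -x end is open (no wall) so that things slide off there; origin at the centre of its underside, z up. It starts on the bench with the three bars lying on its floor, open end roughly towards the robot.
- spare_tray: wooden scoop tray, 150 mm (x) by 110 mm (y), 30 mm high, floor 6 mm thick, 250 g; walls 9 mm thick along its far side (+x) and both long sides, the -x end is open (no wall) so that things slide off there; origin at the centre of its underside, z up. Same as the others; starts empty, directly on the bench, open end roughly towards the robot.
- base_tray: wooden scoop tray, 150 mm (x) by 110 mm (y), 30 mm high, floor 6 mm thick, 250 g; walls 9 mm thick along its far side (+x) and both long sides, the -x end is open (no wall) so that things slide off there; origin at the centre of its underside, z up. Same as the others; starts empty, lying on the wooden block. The pile is built on this one.
- block: low wooden block fixed to the bench, 160 by 120 by 30 mm high, under the base tray; origin at the centre of its underside
- tub: open grey plastic tub, 160 mm (x) by 150 mm (y), 55 mm high, walls and floor 4 mm, loose, about 0.6 kg; origin at the centre of its underside
- full_tray_wall (a point): middle of the top edge of the full_tray's wall across from its open end: 70.5 mm along its +x, 30 mm above its underside; a place to pinch it (9 mm thick, fingers closing along the tray's x)
- full_tray_lip (a point): middle of the full_tray's open edge, on its floor: 75 mm along its -x, 6 mm above its underside
- spare_tray_wall (a point): middle of the top edge of the spare_tray's wall across from its open end: 70.5 mm along its +x, 30 mm above its underside; a place to pinch it (9 mm thick, fingers closing along the tray's x)
- spare_tray_lip (a point): middle of the spare_tray's open edge, on its floor: 75 mm along its -x, 6 mm above its underside
- base_tray_wall (a point): middle of the top edge of the base_tray's wall across from its open end: 70.5 mm along its +x, 30 mm above its underside; a place to pinch it (9 mm thick, fingers closing along the tray's x)
- base_tray_lip (a point): middle of the base_tray's open edge, on its floor: 75 mm along its -x, 6 mm above its underside
- bar0: bar of polishing compound, 60 mm (its x) by 20 mm by 18 mm high, 45 g, one of three alike; origin at the centre of its underside
- bar0_mid (a point): centre of bar0, 9 mm above its underside
- bar1: bar of polishing compound, 60 mm (its x) by 20 mm by 18 mm high, 45 g, one of three alike; origin at the centre of its underside
- bar1_mid (a point): centre of bar1, 9 mm above its underside
- bar2: bar of polishing compound, 60 mm (its x) by 20 mm by 18 mm high, 45 g, one of three alike; origin at the centre of its underside
- bar2_mid (a point): centre of bar2, 9 mm above its underside
- tape: bystander: roll of packing tape lying flat, 100 mm across, 48 mm high; origin at the centre of its underside
- jar: bystander: glass jar with a white cap, 68 mm across, 85 mm high; origin at the centre of its underside
- anvil: bystander: round flat steel dapping plate, 110 mm across, 16 mm high; origin at the centre of its underside
- driver: bystander: screwdriver, 170 mm long, lying among the trays, about 30 mm high; its x runs from handle to tip
- file: bystander: flat steel file with a round wooden handle, 175 mm long, 22 mm high, lying among the trays; its x runs from handle to tip
- hammer: bystander: hammer, 260 mm long, lying at the right-hand side; its x runs from handle to head
- brush: bystander: bench brush, 200 mm long, lying at the left-hand side; its x runs from handle to bristles
There are look-alikes about, which are no part of the job. Leave any pink look-alike of the spare_tray alone.

How it is judged (in metres and radians):
On the way:
1. the three bars are in the tub, let off by tipping their tray (tray tilted by more than 0.35 rad) (x of bar0_mid in the frame of tub between -0.08 and 0.08 m and y of bar0_mid in the frame of tub between -0.075 and 0.075 m and z of bar0_mid in the frame of tub between 0 and 0.055 m and x of bar1_mid in the frame of tub between -0.08 and 0.08 m and y of bar1_mid in the frame of tub between -0.075 and 0.075 m and z of bar1_mid in the frame of tub between 0 and 0.055 m and x of bar2_mid in the frame of tub between -0.08 and 0.08 m and y of bar2_mid in the frame of tub between -0.075 and 0.075 m and z of bar2_mid in the frame of tub between 0 and 0.055 m and angle between full_tray's own z axis and vertical above 0.35 rad), for 0.05 s.
At the end, for the whole second after the job is handed in: Bars in the tub, below its rim; tub upright. Both other trays level on the base tray, one on the other in either order (30 and 60 mm up, within 4), open edge and end wall each within 8 mm of the base tray's. Base tray flat on the block, within 30 mm and 0.2 rad of its centre. All at rest (x of bar0_mid in the frame of tub between -0.08 and 0.08 m and y of bar0_mid in the frame of tub between -0.075 and 0.075 m and z of bar0_mid in the frame of tub between 0 and 0.055 m and x of bar1_mid in the frame of tub between -0.08 and 0.08 m and y of bar1_mid in the frame of tub between -0.075 and 0.075 m and z of bar1_mid in the frame of tub between 0 and 0.055 m and x of bar2_mid in the frame of tub between -0.08 and 0.08 m and y of bar2_mid in the frame of tub between -0.075 and 0.075 m and z of bar2_mid in the frame of tub between 0 and 0.055 m and horizontal distance between each of full_tray_lip, spare_tray_lip and base_tray_lip below 0.008 m and horizontal distance between each of full_tray_wall, spare_tray_wall and base_tray_wall below 0.008 m and angle between each of full_tray, spare_tray, base_tray's own z axis and vertical below 0.06 rad and ((z of full_tray in the frame of base_tray between 0.026 and 0.034 m and z of spare_tray in the frame of base_tray between 0.056 and 0.064 m) or (z of full_tray in the frame of base_tray between 0.056 and 0.064 m and z of spare_tray in the frame of base_tray between 0.026 and 0.034 m)) and horizontal distance between base_tray and block below 0.03 m and z of base_tray in the frame of block between 0.026 and 0.034 m and angle between the x axis of base_tray and the x axis of block, either way round below 0.2 rad and linear speed of each of full_tray, spare_tray, base_tray, bar0, bar1, bar2 below 0.02 m/s and angle between tub's own z axis and vertical below 0.1 rad); the robot touches nothing.
It fails at once if a tray is dropped (moves faster than 0.6 m/s while the fingers do not touch it) ((linear speed of full_tray above 0.6 m/s and contact force between the fingers and full_tray below 0.05 N) or (linear speed of spare_tray above 0.6 m/s and contact force between the fingers and spare_tray below 0.05 N) or (linear speed of base_tray above 0.6 m/s and contact force between the fingers and base_tray below 0.05 N)).
It fails at once if a bystander (tape, jar, steel plate, screwdriver, file, hammer, brush) is moved by more than 40 mm (distance of any of tape, jar, anvil, driver, file, hammer, brush from where it was at the start of the episode above 0.04 m).
It fails at once if the jar is knocked over (angle between jar's own z axis and vertical above 0.5 rad).
It also fails if it takes over 67 s, if anything falls off the work surface, if the arm or the gripper's body presses on something with over 40 N, if the wrist force passes 120 N, or if a joint passes its speed limit or range.

## Working session

There is one attempt and no reset: what is moved stays moved. The work goes in short steps, Python scripts to look and compute and a tool call to move; the robot and the scene stay as the last step left them, time stands still between calls to the robot, and variables do not carry over. Pictures are saved under pics/ and viewed, at most 10 in all, crops included, and the job is handed in when it is done.

Besides the shell and the picture viewer there is one more tool, called after ">>>" as a command line: name --argument value ..., lists and objects as JSON in quotes. step_arm: Moves the arm, as the interface text tells. Its arguments: {"type":"object","properties":{"moves":{"type":"array"},"grip":{"type":"number"}},"required":["moves"]}

```bash
ls; mkdir -p pics
python3 - <<'E'
from cell import env, optics
import cv2,numpy as np,pickle
s=env.state();print({k:np.round(v,3) for k,v in s.items()},env.grip_depth)
d={n:optics.read_camera(n) for n in("top","side")}
pickle.dump(d,open('d0.pkl','wb'))
for n in d:
    print(n,d[n]['mtx'].round(1).tolist(),d[n]['view'].round(3).tolist())
    cv2.imwrite(f'pics/{n}0.png',cv2.resize(d[n]['pixels'],(768,576),interpolation=cv2.INTER_CUBIC))
E
```

```text
pics
{'t': np.float64(0.0), 'joints': array([ 1.111,  0.492,  1.559, -0.   ,  1.092, -0.106]), 'qvel': array([ 0.001, -0.001, -0.001,  0.   , -0.   ,  0.   ]), 'tau': array([-0.0000e+00, -6.1263e+01, -2.5817e+01,  6.9000e-02,  4.8000e-02,
       -0.0000e+00]), 'eef_pos': array([216.429, 586.08 , 214.085]), 'tcp_rot': array([-3.141, -0.   ,  2.788]), 'ft_force': array([ 0.507, -0.195,  0.261]), 'moment': array([-0.032, -0.04 , -0.057]), 'grip_force': np.float64(0.0), 'opening': np.float64(0.999)} -18.8
top [[450.6, 0.0, 255.7], [0.0, 450.6, 187.8], [0.0, 0.0, 1.0]] [[-0.016, -1.0, -0.011, 15.096], [-0.984, 0.018, -0.176, 489.613], [0.176, 0.008, -0.984, 1337.702], [0.0, 0.0, 0.0, 1.0]]
side [[432.0, 0.0, 255.0], [0.0, 432.0, 195.7], [0.0, 0.0, 1.0]] [[0.984, -0.178, 0.004, -508.413], [-0.106, -0.605, -0.789, 88.519], [0.143, 0.776, -0.614, 1356.901], [0.0, 0.0, 0.0, 1.0]]
```

View pics/top0.png

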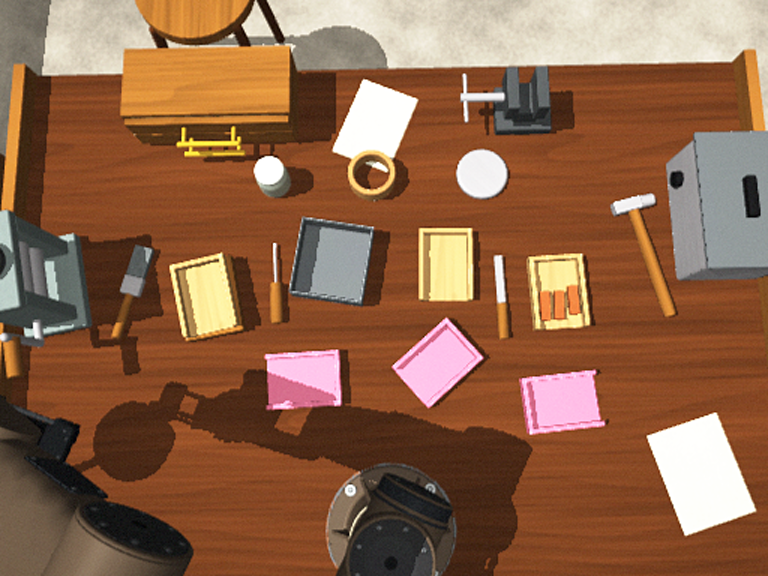

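View pics/side0.png

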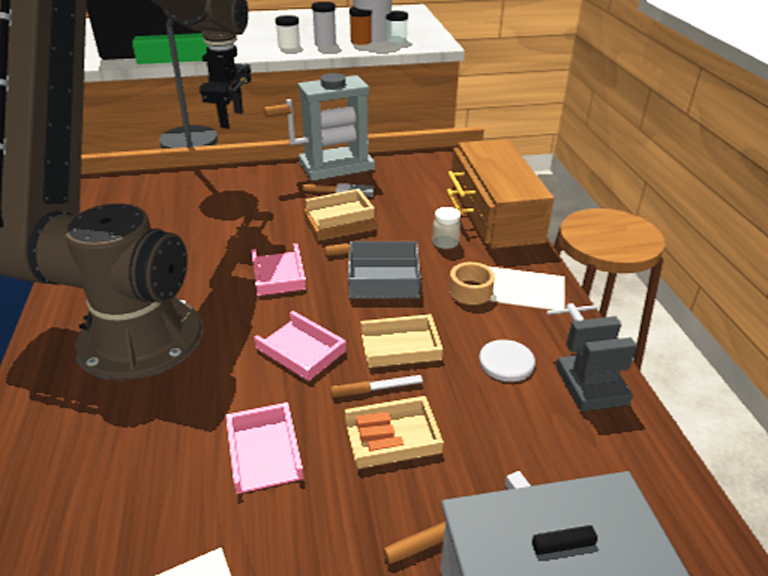

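The top view (768 px) shows wooden trays at (205,296), (446,264) and (558,292); the last holds the orange bars. The tub is at (333,260), and three pink look-alikes sit at (303,380), (438,362) and (563,402). The left or the middle tray could be the one on the block, so I'll enlarge both, plus the full tray.

Run:
```python
import cv2,numpy as np,pickle
d=pickle.load(open('d0.pkl','rb'))
T,S=d['top']['pixels'],d['side']['pixels']
def c(I,x,y,w=66):
    x=int(x/1.5);y=int(y/1.5);h=w//2
    return cv2.resize(I[y-h:y+h,x-h:x+h],(266,266),interpolation=cv2.INTER_CUBIC)
cv2.imwrite('pics/crop0.png',np.vstack([np.hstack([c(T,205,296),c(T,446,264),c(T,558,292)]),np.hstack([c(S,340,212),c(S,400,340),c(S,395,432,74)])]))
```

```text
(no output)
```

View pics/crop0.png

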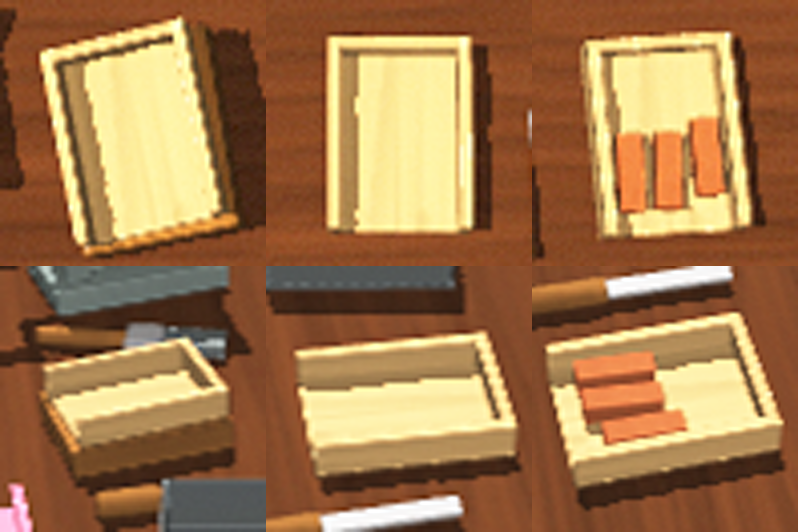

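The tray at (205,296) sits on a brown block, so it is base_tray. The empty one at (446,264) is directly on the bench and is spare_tray. The one at (558,292) holds the bars and is full_tray. Next I measure them.

```bash
cat > h.py <<'E'
import cv2,numpy as np
def cast(d,px,z):
    """pixels (N,2) -> world xy on plane z"""
    px=np.asarray(px,float).reshape(-1,2)
    R,t=d['view'][:3,:3],d['view'][:3,3]
    C=-R.T@t
    r=np.c_[px,np.ones(len(px))]@np.linalg.inv(d['mtx']).T@R
    s=(z-C[2])/r[:,2]
    return (C+r*s[:,None])[:,:2]
def proj(d,P):
    P=np.atleast_2d(P);c=P@d['view'][:3,:3].T+d['view'][:3,3]
    u=c@d['mtx'].T;return u[:,:2]/u[:,2:]
def rect(pts):
    """min-area rect of world points: centre, long-axis angle near 0, long, short"""
    (c,s,a)=cv2.minAreaRect(np.float32(pts).reshape(-1,1,2))
    a=np.radians(a)
    if s[0]<s[1]: a+=np.pi/2;s=s[::-1]
    a=(a+np.pi/2)%np.pi-np.pi/2
    return np.round([*c,a,*s],3)
E
python3 - <<'E'
import pickle;from h import *
d=pickle.load(open('d0.pkl','rb'));D=d['top']
R,t=D['view'][:3,:3],D['view'][:3,3];print('cam',(-R.T@t).round())
I=D['pixels'];H=cv2.cvtColor(I,cv2.COLOR_BGR2HSV)
for n,(x,y) in dict(base=(205,296),spare=(446,264),full=(558,270),tub=(333,260)).items(): print(n,H[int(y/1.5),int(x/1.5)])
def comps(M,seed,k=3):
    M=cv2.morphologyEx(M,cv2.MORPH_CLOSE,np.ones((k,k)))
    n,l=cv2.connectedComponents(M);m=np.uint8(l==l[int(seed[1]/1.5),int(seed[0]/1.5)])
    c=max(cv2.findContours(m,0,2)[0],key=cv2.contourArea);return c.reshape(-1,2)
W=cv2.inRange(H,(12,60,140),(32,200,255))
for n,s,z in(('base',(205,296),60),('spare',(446,264),30),('full',(558,270),30)):
    print(n,rect(cast(D,comps(W,s),z)))
G=cv2.inRange(H,(90,15,40),(125,140,200))
c=comps(G,(333,260));print('tub z55',rect(cast(D,c,55)),'z0',rect(cast(D,c,0)))
O=cv2.inRange(H,(5,140,170),(14,255,255))
for n,s in(('a',(546,305)),('b',(559,305)),('c',(573,300))):
    print(n,rect(cast(D,comps(O,s,1),24)))
for n,p,z in(('jar',(268,170),85),('tape',(372,172),48),('anvil',(482,174),16),('driver',(277,285),15),('file',(502,297),15)):
    print(n,cast(D,np.array(p)/1.5,z).round())
E
```

```text
cam [ 247.   -5. 1403.]
base [ 25 100 253]
spare [ 26  88 254]
full [ 25 102 253]
tub [ 95  20 167]
base [473.571 347.856  -1.302 202.373 179.69 ]
spare [ 5.20585e+02 -1.12963e+02 -3.90000e-02  1.69760e+02  1.29841e+02]
full [ 4.66998e+02 -3.56451e+02 -1.20000e-02  1.74434e+02  1.52944e+02]
tub z55 [ 5.32819e+02  1.11932e+02 -1.68000e-01  1.61448e+02  1.49650e+02] z0 [ 5.44497e+02  1.16703e+02 -1.68000e-01  1.68035e+02  1.55755e+02]
a [ 4.38205e+02 -3.23889e+02  6.00000e-03  5.94850e+01  2.04710e+01]
b [ 4.39197e+02 -3.53617e+02 -1.80000e-02  5.60130e+01  2.14410e+01]
c [ 4.49531e+02 -3.80817e+02  4.30000e-02  5.97360e+01  2.38420e+01]
jar [[719. 239.]]
tape [[723.  27.]]
anvil [[ 725. -208.]]
driver [[492. 229.]]
file [[ 458. -238.]]
```

```bash
cat >> h.py <<'E'
def goto(x,y,z,yaw=None):
    """world target -> tool-axis shift and roll from the present pose"""
    from cell import env
    from scipy.spatial.transform import Rotation as Ro
    s=env.state();R=Ro.from_euler('xyz',s['tcp_rot']).as_matrix()
    v=R.T@(np.array([x,y,z])-s['eef_pos'])
    yw=s['tcp_rot'][2];r=0 if yaw is None else -((yaw-yw+np.pi)%(2*np.pi)-np.pi)
    print('shift',v.round(1),'roll',round(r,3),'rows',round(max(np.linalg.norm(v)/41.7,abs(r)/.125),1))
def tray(I,D,seed,z,lo=(14,40,165),hi=(34,165,255)):
    H=cv2.cvtColor(I,cv2.COLOR_BGR2HSV);M=cv2.inRange(H,lo,hi)
    M=cv2.morphologyEx(M,cv2.MORPH_CLOSE,np.ones((5,5)));M=cv2.morphologyEx(M,cv2.MORPH_OPEN,np.ones((3,3)))
    n,l=cv2.connectedComponents(M);m=np.uint8(l==l[int(seed[1]),int(seed[0])])
    c=max(cv2.findContours(m,0,2)[0],key=cv2.contourArea).reshape(-1,2)
    return rect(cast(D,c,z)),c
E
python3 - <<'E'
import pickle;from h import *
D=pickle.load(open('d0.pkl','rb'))['top']
for n,s,z in(('base',(205,296),60),('spare',(446,264),30),('full',(558,270),30)):
    print(n,tray(D['pixels'],D,np.array(s)/1.5,z)[0])
goto(500,100,214,2.2)
E
```

```text
base [4.66404e+02 3.72372e+02 2.22000e-01 1.56289e+02 1.11744e+02]
spare [ 5.27885e+02 -1.22287e+02 -2.50000e-02  1.52814e+02  1.11695e+02]
full [ 4.66859e+02 -3.49778e+02  4.70000e-02  1.54652e+02  1.17928e+02]
shift [-4.344e+02 -3.577e+02  4.000e-01] roll 0.588 rows 13.5
```

>>> step_arm --moves '[{"tx": -434, "ty": -358, "tz": 0, "roll": 0.59}, {"tx": -434, "ty": -358, "tz": 0, "roll": 0.59}, {"tx": -434, "ty": -358, "tz": 0, "roll": 0.59}, {"tx": -434, "ty": -358, "tz": 0, "roll": 0.59}, {"tx": -434, "ty": -358, "tz": 0, "roll": 0.59}, {"tx": -434, "ty": -358, "tz": 0, "roll": 0.59}, {"tx": -434, "ty": -358, "tz": 0, "roll": 0.59}, {"tx": -434, "ty": -358, "tz": 0, "roll": 0.59}, {"tx": -434, "ty": -358, "tz": 0, "roll": 0.59}, {"tx": -434, "ty": -358, "tz": 0, "roll": 0.59}, {"tx": -434, "ty": -358, "tz": 0, "roll": 0.59}, {"tx": -434, "ty": -358, "tz": 0, "roll": 0.59}]'

```text
t: 1.1
eef_pos: [468.6, 152.2, 214.6]
tcp_rot: [-3.142, -0.0, 2.198]
ft_force: [-0.1, 1.1, 0.3]
opening: 1.004
grip_force: 0.0
```

```bash
python3 -c "
from h import *;goto(520,-348,214,1.57+.047)"
```

```text
shift [-435.2 -251.9    0.6] roll 0.581 rows 12.1
```

>>> step_arm --moves '[{"tx": -435, "ty": -252, "tz": 0, "roll": 0.58}, {"tx": -435, "ty": -252, "tz": 0, "roll": 0.58}, {"tx": -435, "ty": -252, "tz": 0, "roll": 0.58}, {"tx": -435, "ty": -252, "tz": 0, "roll": 0.58}, {"tx": -435, "ty": -252, "tz": 0, "roll": 0.58}, {"tx": -435, "ty": -252, "tz": 0, "roll": 0.58}, {"tx": -435, "ty": -252, "tz": 0, "roll": 0.58}, {"tx": -435, "ty": -252, "tz": 0, "roll": 0.58}, {"tx": -435, "ty": -252, "tz": 0, "roll": 0.58}, {"tx": -435, "ty": -252, "tz": 0, "roll": 0.58}, {"tx": -435, "ty": -252, "tz": 0, "roll": 0.58}, {"tx": -435, "ty": -252, "tz": 0, "roll": 0.58}]'

```text
t: 2.1
eef_pos: [518.6, -345.3, 214.3]
tcp_rot: [-3.141, -0.0, 1.617]
ft_force: [1.1, -0.1, -0.1]
opening: 1.003
grip_force: 0.0
```

Run:
```python
from h import *
from cell import env,optics
import pickle
D=optics.read_camera('wrist');pickle.dump(D,open('w1.pkl','wb'))
R,t=D['view'][:3,:3],D['view'][:3,3];print('cam',(-R.T@t).round(),'fwd',R[2].round(2),env.state()['eef_pos'].round(1))
cv2.imwrite('pics/w1.png',D['pixels'])
print(proj(D,[[537,-346,30],[467,-350,6],[395,-352,6]]).round())
```

```text
cam [ 514. -263.  384.] fwd [ 0.01 -0.29 -0.96] [ 519.  -351.8  213.9]
[[270. 176.]
 [216. 173.]
 [160. 172.]]
```

View pics/w1.png

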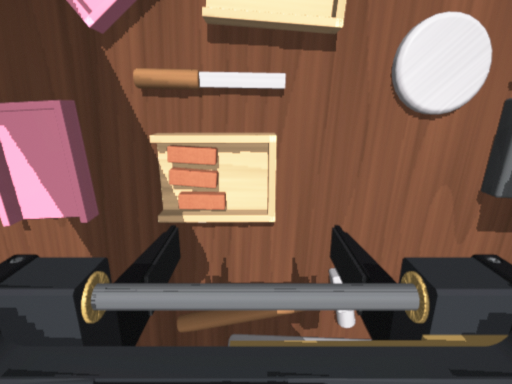

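The wrist view shows the full tray at px (150–277, 134–221), wall on the right, with the bars on its open-end side and the file above it. I'll refine the wall position from the silhouette edges that are certainly rim.

```bash
cat >> h.py <<'E'
def tray_w(D,seed,ztop):
    """tray from wrist view: end-wall edge and the side edge away from the camera, both on the rim"""
    r,c=tray(D['pixels'],D,seed,ztop)
    P=cast(D,c,ztop);ft=None
    C=-D['view'][:3,:3].T@D['view'][:3,3]
    a=r[2]
    for _ in range(3):
        u=np.array([np.cos(a),np.sin(a)]);v=np.array([-u[1],u[0]])
        X,Y=P@u,P@v
        far=Y.min() if C[:2]@v>np.median(Y) else Y.max()
        sg=1 if far==Y.max() else -1
        # line fit of far side edge
        xm=np.median(X);k=(abs(Y-far)<5)&(abs(X-xm)<60)
        l=np.polyfit(X[k],Y[k],1);a+=np.arctan(l[0])
    k=(X>X.max()-5)&(abs(Y-(far-sg*55))<40)
    xe=np.median(X[k])+.0;ye=np.median(Y[(abs(Y-far)<5)&(abs(X-xm)<60)])
    w=u*(xe-4.5)+v*(ye-sg*55)
    print('wall',w.round(1),'yaw',round(a,3),'ctr',(w-70.5*u).round(1),'endslope',np.polyfit(Y[k],X[k],1)[0].round(3),'rect',r)
E
python3 - <<'E'
from h import *;import pickle
from cell import env
D=pickle.load(open('w1.pkl','rb'))
tray_w(D,(240,150+12),30)
print(rect(cast(D,[[250,145]],24)) if 0 else '')
goto(537,-346,40,1.617)
E
```

```text
return _methods._mean(a, axis=axis, dtype=dtype,
  ret = ret.dtype.type(ret / rcount)
Traceback (most recent call last):
  File "h.py", line 51, in tray_w
    print('wall',w.round(1),'yaw',round(a,3),'ctr',(w-70.5*u).round(1),'endslope',np.polyfit(Y[k],X[k],1)[0].round(3),'rect',r)
                                                                                  ~~~~~~~~~~^^^^^^^^^^^^^
TypeError: expected non-empty vector for x
```

```bash
sed -i 's/findContours(m,0,2)/findContours(m,0,1)/' h.py
python3 - <<'E'
from h import *;import pickle
from cell import env
D=pickle.load(open('w1.pkl','rb'))
tray_w(D,(240,162),30)
goto(537,-346,40,1.617)
E
```

```text
wall [ 538.8 -349.7] yaw 0.042 ctr [ 468.4 -352.7] endslope -0.005 rect [ 4.68758e+02 -3.53023e+02  4.90000e-02  1.50260e+02  1.12176e+02]
shift [  5.4  18.1 173.9] roll -0.002 rows 4.2
```

>>> step_arm --grip 50 --moves '[{"tx": 1, "ty": 20, "tz": 35, "roll": 0}, {"tx": 1, "ty": 20, "tz": 70, "roll": 0}, {"tx": 1, "ty": 20, "tz": 105, "roll": 0}, {"tx": 1, "ty": 20, "tz": 140, "roll": 0}, {"tx": 1, "ty": 20, "tz": 165, "roll": 0}, {"tx": 1, "ty": 20, "tz": 180, "roll": 0}, {"tx": 1, "ty": 20, "tz": 190, "roll": 0}, {"tx": 1, "ty": 20, "tz": 198, "roll": 0}, {"tx": 1, "ty": 20, "tz": 204, "roll": 0}, {"tx": 1, "ty": 20, "tz": 204, "roll": 0}]'

```text
t: 2.98
eef_pos: [538.8, -341.1, 10.1]
tcp_rot: [-3.141, -0.0, 1.618]
ft_force: [-0.7, 0.8, 0.4]
opening: 0.53
grip_force: 0.0
```

>>> step_arm --grip 0 --moves '[{"tx": 0, "ty": 0, "tz": 0, "roll": 0}, {"tx": 0, "ty": 0, "tz": 0, "roll": 0}, {"tx": 0, "ty": 0, "tz": 0, "roll": 0}, {"tx": 0, "ty": 0, "tz": 0, "roll": 0}, {"tx": 0, "ty": 0, "tz": 0, "roll": 0}, {"tx": 0, "ty": 0, "tz": 0, "roll": 0}, {"tx": 0, "ty": 0, "tz": 0, "roll": 0}, {"tx": 0, "ty": 0, "tz": 0, "roll": 0}]'

```text
t: 3.65
eef_pos: [539.0, -341.3, 10.8]
tcp_rot: [3.141, 0.0, 1.618]
ft_force: [0.6, -0.1, 1.6]
opening: 0.091
grip_force: 30.0
```

>>> step_arm --moves '[{"tx": 0, "ty": 0, "tz": -2, "roll": 0}, {"tx": 0, "ty": 0, "tz": -5, "roll": 0}, {"tx": 0, "ty": 0, "tz": -9, "roll": 0}, {"tx": 0, "ty": 0, "tz": -14, "roll": 0}, {"tx": 0, "ty": 0, "tz": -19, "roll": 0}, {"tx": 0, "ty": 0, "tz": -24, "roll": 0}, {"tx": 0, "ty": 0, "tz": -28, "roll": 0}, {"tx": 0, "ty": 0, "tz": -30, "roll": 0}, {"tx": 0, "ty": 0, "tz": -30, "roll": 0}, {"tx": 0, "ty": 0, "tz": -30, "roll": 0}]'

```text
t: 4.48
eef_pos: [538.9, -341.2, 40.7]
tcp_rot: [3.141, -0.0, 1.618]
ft_force: [0.4, -0.6, -4.7]
opening: 0.094
grip_force: 30.0
```

Run:
```python
from h import *
from cell import env,optics
s=env.state();print(s['eef_pos'].round(1),s['ft_force'].round(2),s['moment'].round(2))
D=optics.read_camera('wrist');S=optics.read_camera('side');T=optics.read_camera('top')
print(env.state()['eef_pos'].round(1))
p=np.int32(proj(S,[[470,-350,40]])[0]);q=S['pixels'][p[1]-60:p[1]+60,p[0]-65:p[0]+65]
cv2.imwrite('pics/lift.png',np.hstack([cv2.resize(D['pixels'],(400,300)),cv2.resize(q,(325,300),interpolation=cv2.INTER_CUBIC)]))
```

```text
[ 538.9 -341.2   40.7] [ 0.38 -0.6  -4.74] [ 0.   -0.29 -0.02]
[ 538.8 -341.1   40.3]
```

View pics/lift.png

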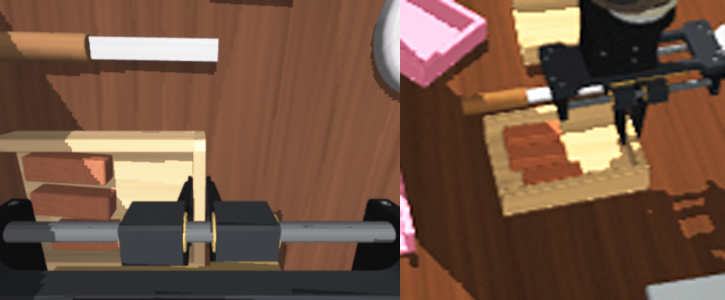

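The full tray is lifted level, with the bars still lying on its floor. Now I carry it to the tub.

>>> step_arm --moves '[{"tx": 0, "ty": 0, "tz": -8, "roll": 0}, {"tx": 2, "ty": 1, "tz": -20, "roll": 0}, {"tx": 9, "ty": 3, "tz": -34, "roll": 0}, {"tx": 17, "ty": 6, "tz": -48, "roll": 0}, {"tx": 30, "ty": 11, "tz": -58, "roll": 0}, {"tx": 45, "ty": 16, "tz": -65, "roll": 0}, {"tx": 63, "ty": 22, "tz": -69, "roll": 0}, {"tx": 80, "ty": 28, "tz": -70, "roll": 0}, {"tx": 97, "ty": 34, "tz": -70, "roll": 0}, {"tx": 114, "ty": 40, "tz": -70, "roll": 0}, {"tx": 132, "ty": 46, "tz": -70, "roll": 0}, {"tx": 149, "ty": 52, "tz": -70, "roll": 0}]'

```text
t: 5.63
eef_pos: [584.2, -187.3, 111.2]
tcp_rot: [3.141, -0.0, 1.619]
ft_force: [0.8, 0.2, -4.5]
opening: 0.094
grip_force: 30.0
```

>>> step_arm --moves '[{"tx": 17, "ty": 6, "tz": 0, "roll": 0}, {"tx": 34, "ty": 12, "tz": 0, "roll": 0}, {"tx": 52, "ty": 18, "tz": 0, "roll": 0}, {"tx": 69, "ty": 24, "tz": 0, "roll": 0}, {"tx": 86, "ty": 30, "tz": 0, "roll": 0}, {"tx": 104, "ty": 36, "tz": 0, "roll": 0}, {"tx": 121, "ty": 42, "tz": 0, "roll": 0}, {"tx": 138, "ty": 48, "tz": 0, "roll": 0}, {"tx": 152, "ty": 53, "tz": 0, "roll": 0}, {"tx": 162, "ty": 57, "tz": 0, "roll": 0}, {"tx": 168, "ty": 59, "tz": 0, "roll": 0}, {"tx": 170, "ty": 60, "tz": 0, "roll": 0}]'

```text
t: 6.63
eef_pos: [635.9, -16.1, 110.7]
tcp_rot: [3.142, -0.0, 1.619]
ft_force: [-0.1, 0.4, -5.2]
opening: 0.093
grip_force: 30.0
```

```bash
python3 -c "
from h import *;goto(669.5,97.4,110,1.403)"
```

```text
shift [111.7  39.    0.7] roll 0.216 rows 2.8
```

>>> step_arm --moves '[{"tx": 2, "ty": 1, "tz": 0, "roll": 0}, {"tx": 8, "ty": 3, "tz": 0, "roll": 0.01}, {"tx": 18, "ty": 6, "tz": 0, "roll": 0.03}, {"tx": 32, "ty": 11, "tz": 0, "roll": 0.06}, {"tx": 47, "ty": 16, "tz": 0, "roll": 0.09}, {"tx": 62, "ty": 22, "tz": 0, "roll": 0.12}, {"tx": 77, "ty": 27, "tz": 0, "roll": 0.15}, {"tx": 90, "ty": 31, "tz": 0, "roll": 0.18}, {"tx": 101, "ty": 35, "tz": 0, "roll": 0.2}, {"tx": 108, "ty": 38, "tz": 0, "roll": 0.21}, {"tx": 112, "ty": 39, "tz": 0, "roll": 0.216}, {"tx": 112, "ty": 39, "tz": 0, "roll": 0.216}]'

```text
t: 7.63
eef_pos: [669.5, 96.7, 110.5]
tcp_rot: [-3.141, -0.0, 1.402]
ft_force: [0.2, -0.8, -5.0]
opening: 0.094
grip_force: 30.0
```

Run:
```python
from h import *
from cell import env,optics
D=optics.read_camera('top');S=optics.read_camera('side')
s=env.state();print(s['eef_pos'].round(1))
# predicted outline of tray in tub pose
u=np.array([.986,-.167,0]);v=np.array([.167,.986,0]);w=np.array([*s['eef_pos'][:2],s['eef_pos'][2]-10])-8.5*v
for I in(D,S):
    for p in proj(I,[w+4.5*u+55*v+[0,0,30],w+4.5*u-55*v+[0,0,30],w-145.5*u-55*v+[0,0,6],w-145.5*u+55*v+[0,0,6]]): cv2.circle(I['pixels'],tuple(np.int32(p.round())),1,(255,0,255),-1)
a=D['pixels'][70:240,150:310];b=S['pixels'][110:260,190:340]
cv2.imwrite('pics/tub1.png',np.hstack([cv2.resize(a,(400,425),interpolation=2),cv2.resize(b,(400,425),interpolation=2)]))
```

```text
[669.4  95.9 110.5]
```

View pics/tub1.png

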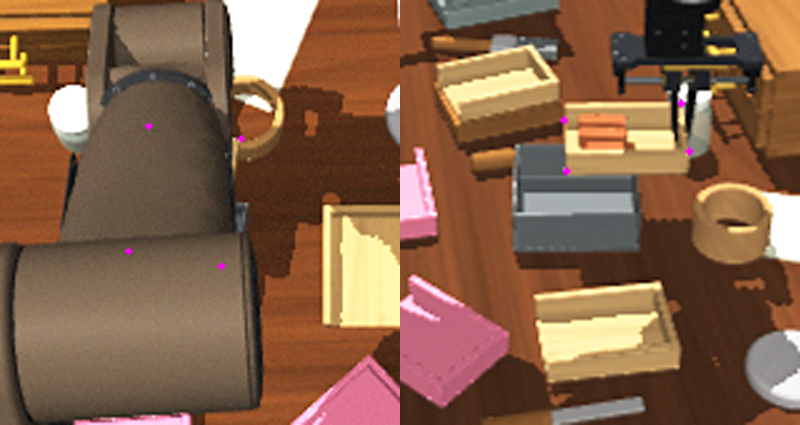

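The side view shows the tray level with its bars, and its corners match the predicted points. Lowering onto the far rim.

>>> step_arm --moves '[{"tx": 0, "ty": 0, "tz": 4, "roll": 0}, {"tx": 0, "ty": 0, "tz": 12, "roll": 0}, {"tx": 0, "ty": 0, "tz": 21, "roll": 0}, {"tx": 0, "ty": 0, "tz": 30, "roll": 0}, {"tx": 0, "ty": 0, "tz": 36, "roll": 0}, {"tx": 0, "ty": 0, "tz": 40, "roll": 0}, {"tx": 0, "ty": 0, "tz": 42, "roll": 0}, {"tx": 0, "ty": 0, "tz": 43, "roll": 0}, {"tx": 0, "ty": 0, "tz": 44, "roll": 0}, {"tx": 0, "ty": 0, "tz": 45, "roll": 0}, {"tx": 0, "ty": 0, "tz": 46, "roll": 0}, {"tx": 0, "ty": 0, "tz": 46, "roll": 0}]'

```text
t: 8.73
eef_pos: [669.9, 96.4, 65.7]
tcp_rot: [3.14, -0.0, 1.402]
ft_force: [-0.9, -0.3, 3.9]
opening: 0.091
grip_force: 30.0
```

>>> step_arm --grip 30 --moves '[{"tx": 0, "ty": 0, "tz": 0, "roll": 0}, {"tx": 0, "ty": 0, "tz": 0, "roll": 0}, {"tx": 0, "ty": 0, "tz": 0, "roll": 0}, {"tx": 0, "ty": -2, "tz": -3, "roll": 0}, {"tx": 0, "ty": -4, "tz": -7, "roll": 0}, {"tx": 0, "ty": -6, "tz": -10, "roll": 0}, {"tx": 0, "ty": -8, "tz": -14, "roll": 0}, {"tx": 0, "ty": -10, "tz": -17, "roll": 0}, {"tx": 0, "ty": -12, "tz": -21, "roll": 0}, {"tx": 0, "ty": -15, "tz": -25, "roll": 0}, {"tx": 0, "ty": -17, "tz": -28, "roll": 0}, {"tx": 0, "ty": -19, "tz": -32, "roll": 0}]'

```text
t: 9.73
eef_pos: [650.9, 99.6, 97.1]
tcp_rot: [3.141, -0.0, 1.402]
ft_force: [0.4, -0.1, -0.2]
opening: 0.311
grip_force: 0.0
```

Run:
```python
from h import *
from cell import env,optics
S=optics.read_camera('side');W=optics.read_camera('wrist')
s=env.state();print(s['eef_pos'].round(1),s['ft_force'].round(1))
b=S['pixels'][120:250,210:330]
cv2.imwrite('pics/tip1.png',np.hstack([cv2.resize(b,(360,390),interpolation=2),cv2.resize(W['pixels'],(440,390))]))
```

```text
[651.1  99.6  97.7] [ 0.2  0.8 -0.7]
```

View pics/tip1.png

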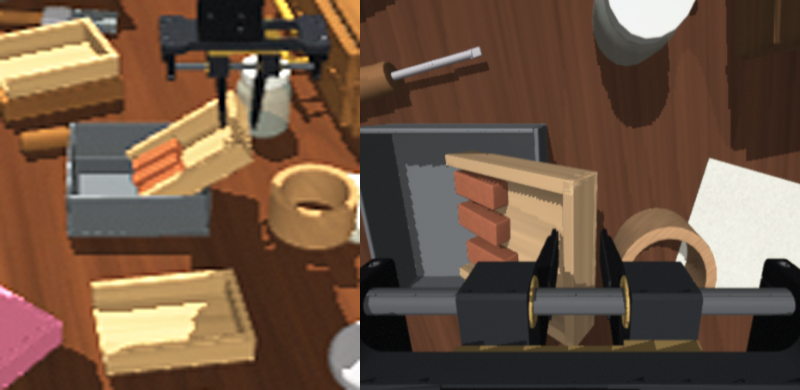

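The tray now leans from the rim down to the tub floor, tilted about 0.57 rad, with the three bars slid down to its lip. I'll clamp the top edge shallowly, so it acts like a hinge, and draw the tray out from under the bars.

>>> step_arm --moves '[{"tx": 0, "ty": -3, "tz": -4, "roll": 0}, {"tx": 0, "ty": -6, "tz": -5.5, "roll": 0}, {"tx": 0, "ty": -8, "tz": -5.5, "roll": 0}, {"tx": 0, "ty": -8, "tz": -5.5, "roll": 0}]'

```text
t: 10.17
eef_pos: [642.5, 101.0, 102.2]
tcp_rot: [-3.142, -0.0, 1.402]
ft_force: [-1.1, 0.5, 0.2]
opening: 0.314
grip_force: 0.0
```

>>> step_arm --grip 0 --moves '[{"tx": 0, "ty": 0, "tz": 0, "roll": 0}, {"tx": 0, "ty": 0, "tz": 0, "roll": 0}, {"tx": 0, "ty": 0, "tz": 0, "roll": 0}, {"tx": 0, "ty": 0, "tz": 0, "roll": 0}, {"tx": 0, "ty": 0, "tz": 0, "roll": 0}, {"tx": 0, "ty": 0, "tz": 0, "roll": 0}]'

```text
t: 10.67
eef_pos: [642.4, 100.9, 101.5]
tcp_rot: [-3.14, 0.0, 1.402]
ft_force: [-0.3, 0.2, -4.5]
opening: 0.153
grip_force: 27.1
```

>>> step_arm --moves '[{"tx": 0, "ty": 1, "tz": -2, "roll": 0}, {"tx": 0, "ty": 2, "tz": -4, "roll": 0}, {"tx": 0, "ty": 3, "tz": -7, "roll": 0}, {"tx": 0, "ty": 4, "tz": -10, "roll": 0}, {"tx": 0, "ty": 5, "tz": -13, "roll": 0}, {"tx": 0, "ty": 6, "tz": -16, "roll": 0}, {"tx": 0, "ty": 7, "tz": -20, "roll": 0}, {"tx": 0, "ty": 7, "tz": -20, "roll": 0}]'

```text
t: 11.33
eef_pos: [650.4, 99.7, 123.2]
tcp_rot: [3.14, -0.0, 1.402]
ft_force: [-0.5, 0.2, -3.5]
opening: 0.142
grip_force: 26.8
```

Run:
```python
from h import *
from cell import env,optics
S=optics.read_camera('side');W=optics.read_camera('wrist')
s=env.state();print(s['eef_pos'].round(1),s['ft_force'].round(1),s['opening'],s['grip_force'])
b=S['pixels'][120:250,210:330]
cv2.imwrite('pics/tip2.png',np.hstack([cv2.resize(b,(360,390),interpolation=2),cv2.resize(W['pixels'],(440,390))]))
```

```text
[649.9  99.7 122.4] [-0.2  0.2 -3.2] 0.13580966483204696 27.271935045719147
```

View pics/tip2.png

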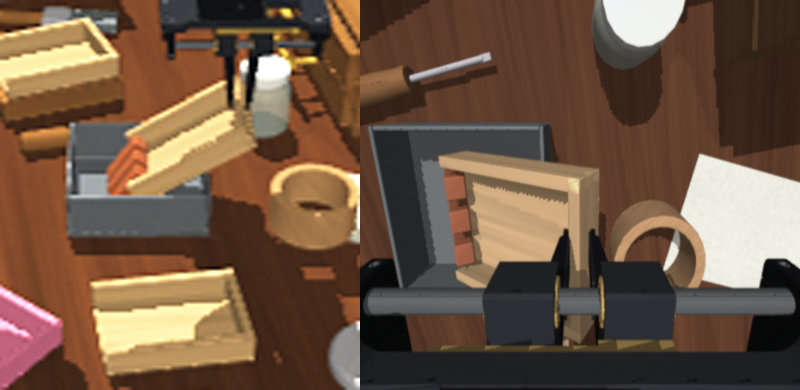

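Lifted in the tilted hinge grip, the tray is sliding out and the bars hang over the lip onto the tub floor. I'll keep drawing it out.

>>> step_arm --moves '[{"tx": 0, "ty": 2, "tz": -3, "roll": 0}, {"tx": 0, "ty": 4, "tz": -6, "roll": 0}, {"tx": 0, "ty": 6, "tz": -9, "roll": 0}, {"tx": 0, "ty": 8, "tz": -13, "roll": 0}, {"tx": 0, "ty": 10, "tz": -17, "roll": 0}, {"tx": 0, "ty": 12, "tz": -21, "roll": 0}, {"tx": 0, "ty": 14, "tz": -25, "roll": 0}, {"tx": 0, "ty": 16, "tz": -29, "roll": 0}, {"tx": 0, "ty": 18, "tz": -33, "roll": 0}, {"tx": 0, "ty": 20, "tz": -37, "roll": 0}, {"tx": 0, "ty": 20, "tz": -40, "roll": 0}, {"tx": 0, "ty": 20, "tz": -40, "roll": 0}]'

```text
t: 12.43
eef_pos: [669.8, 96.4, 162.9]
tcp_rot: [3.141, -0.0, 1.402]
ft_force: [0.5, 0.2, -3.4]
opening: 0.117
grip_force: 27.8
```

Run:
```python
from h import *
from cell import env,optics
S=optics.read_camera('side');W=optics.read_camera('wrist')
s=env.state();print(s['eef_pos'].round(1),s['ft_force'].round(1),s['opening'],s['grip_force'])
b=S['pixels'][110:250,210:340]
cv2.imwrite('pics/tip3.png',np.hstack([cv2.resize(b,(360,390),interpolation=2),cv2.resize(W['pixels'],(440,390))]))
```

```text
[669.4  96.4 162.2] [-0.5 -0.4 -3.2] 0.11458554888837442 27.763492986559868
```

View pics/tip3.png

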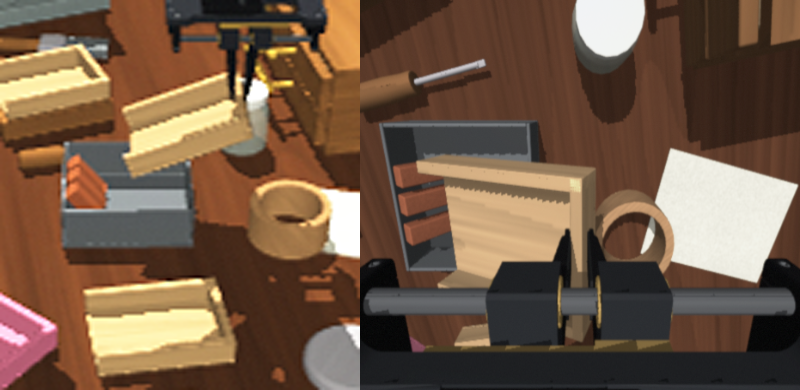

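The three bars are in the tub, leaning on its near wall, and the tray is empty. I'll carry it back to its old spot to set down and regrasp squarely.

>>> step_arm --moves '[{"tx": -3, "ty": 0, "tz": 0, "roll": 0}, {"tx": -10, "ty": -1, "tz": 0, "roll": 0}, {"tx": -20, "ty": -2, "tz": 0, "roll": 0}, {"tx": -33, "ty": -4, "tz": 0, "roll": 0}, {"tx": -49, "ty": -6, "tz": 0, "roll": 0}, {"tx": -67, "ty": -8, "tz": 0, "roll": 0}, {"tx": -86, "ty": -10, "tz": 0, "roll": 0}, {"tx": -106, "ty": -12, "tz": 0, "roll": 0}, {"tx": -126, "ty": -14, "tz": 0, "roll": 0}, {"tx": -146, "ty": -16, "tz": 0, "roll": 0}, {"tx": -166, "ty": -19, "tz": 0, "roll": 0}, {"tx": -186, "ty": -21, "tz": 0, "roll": 0}]'

```text
t: 13.53
eef_pos: [616.3, -85.7, 162.3]
tcp_rot: [-3.142, 0.0, 1.401]
ft_force: [0.8, 0.1, -2.4]
opening: 0.116
grip_force: 27.8
```

>>> step_arm --moves '[{"tx": -20, "ty": -2, "tz": 0, "roll": 0}, {"tx": -40, "ty": -4, "tz": 0, "roll": 0}, {"tx": -60, "ty": -7, "tz": 0, "roll": 0}, {"tx": -80, "ty": -9, "tz": 0, "roll": 0}, {"tx": -100, "ty": -11, "tz": 0, "roll": 0}, {"tx": -120, "ty": -13, "tz": 0, "roll": 0}, {"tx": -140, "ty": -16, "tz": 0, "roll": 0}, {"tx": -160, "ty": -18, "tz": 0, "roll": 0}, {"tx": -180, "ty": -20, "tz": 0, "roll": 0}, {"tx": -198, "ty": -22, "tz": 0, "roll": 0}, {"tx": -212, "ty": -24, "tz": 0, "roll": 0}, {"tx": -222, "ty": -25, "tz": 0, "roll": 0}]'

```text
t: 14.53
eef_pos: [554.2, -300.1, 162.2]
tcp_rot: [-3.142, 0.0, 1.4]
ft_force: [-0.1, 0.8, -2.8]
opening: 0.118
grip_force: 27.8
```

>>> step_arm --moves '[{"tx": -8, "ty": -1, "tz": 0, "roll": -0.02}, {"tx": -14, "ty": -2, "tz": 3, "roll": -0.05}, {"tx": -20, "ty": -2, "tz": 10, "roll": -0.09}, {"tx": -26, "ty": -3, "tz": 20, "roll": -0.13}, {"tx": -32, "ty": -4, "tz": 30, "roll": -0.17}, {"tx": -36, "ty": -4, "tz": 40, "roll": -0.2}, {"tx": -39, "ty": -4, "tz": 50, "roll": -0.21}, {"tx": -39, "ty": -4, "tz": 58, "roll": -0.21}, {"tx": -39, "ty": -4, "tz": 64, "roll": -0.21}, {"tx": -39, "ty": -4, "tz": 68, "roll": -0.21}, {"tx": -39, "ty": -4, "tz": 70, "roll": -0.21}, {"tx": -39, "ty": -4, "tz": 70, "roll": -0.21}]'

```text
t: 15.53
eef_pos: [545.1, -335.6, 91.9]
tcp_rot: [-3.141, -0.0, 1.612]
ft_force: [-0.4, 0.1, -2.8]
opening: 0.117
grip_force: 27.7
```

Run:
```python
from h import *
from cell import env,optics
S=optics.read_camera('side');W=optics.read_camera('wrist')
s=env.state();print(s['eef_pos'].round(1),s['ft_force'].round(1),s['opening'],s['grip_force'])
p=np.int32(proj(S,[[470,-340,60]])[0]);b=S['pixels'][p[1]-65:p[1]+65,p[0]-60:p[0]+60]
cv2.imwrite('pics/set1.png',np.hstack([cv2.resize(b,(360,390),interpolation=2),cv2.resize(W['pixels'],(440,390))]))
```

```text
[ 545.3 -335.8   92.4] [-0.6  0.  -4.1] 0.11848911504403484 27.778800018131733
```

View pics/set1.png

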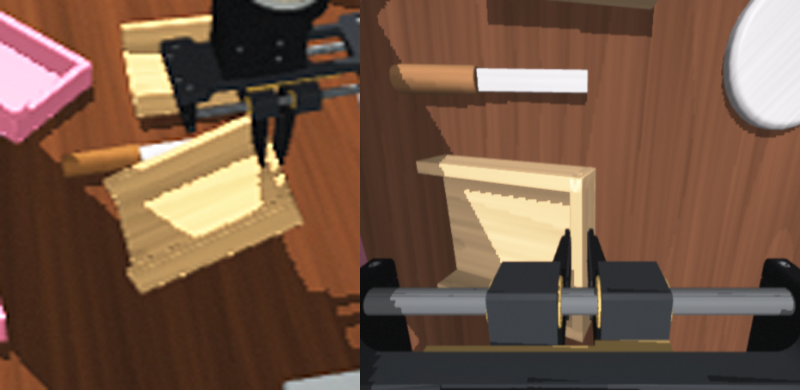

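The tray is still held tilted about 0.35 rad, lip just above the bench, with the file clear. Lowering so it rotates flat. That was picture 10, so from here I measure by numbers only.

>>> step_arm --moves '[{"tx": 0, "ty": 0, "tz": 6, "roll": 0}, {"tx": 0, "ty": 0, "tz": 12, "roll": 0}, {"tx": 0, "ty": 0, "tz": 17, "roll": 0}, {"tx": 0, "ty": 0, "tz": 22, "roll": 0}, {"tx": 0, "ty": 0, "tz": 27, "roll": 0}, {"tx": 0, "ty": 0, "tz": 32, "roll": 0}, {"tx": 0, "ty": 0, "tz": 37, "roll": 0}, {"tx": 0, "ty": 0, "tz": 42, "roll": 0}, {"tx": 0, "ty": 0, "tz": 47, "roll": 0}, {"tx": 0, "ty": 0, "tz": 51, "roll": 0}, {"tx": 0, "ty": 0, "tz": 55, "roll": 0}, {"tx": 0, "ty": 0, "tz": 58, "roll": 0}]'

```text
t: 16.63
eef_pos: [545.1, -335.8, 33.7]
tcp_rot: [3.142, -0.0, 1.612]
ft_force: [0.7, 0.0, -1.6]
opening: 0.093
grip_force: 29.2
```

>>> step_arm --moves '[{"tx": 0, "ty": 0, "tz": 2, "roll": 0}, {"tx": 0, "ty": 0, "tz": 4, "roll": 0}, {"tx": 0, "ty": 0, "tz": 6, "roll": 0}, {"tx": 0, "ty": 0, "tz": 7, "roll": 0}, {"tx": 0, "ty": 0, "tz": 7, "roll": 0}]'

```text
t: 17.05
eef_pos: [545.0, -335.8, 27.0]
tcp_rot: [-3.142, -0.0, 1.612]
ft_force: [0.6, 0.0, -1.0]
opening: 0.09
grip_force: 29.6
```

>>> step_arm --moves '[{"tx": 0, "ty": 0, "tz": 1, "roll": 0}, {"tx": 0, "ty": 0, "tz": 2, "roll": 0}, {"tx": 0, "ty": 0, "tz": 3, "roll": 0}, {"tx": 0, "ty": 0, "tz": 3, "roll": 0}]'

```text
t: 17.38
eef_pos: [545.1, -335.9, 24.0]
tcp_rot: [3.141, 0.0, 1.612]
ft_force: [1.2, 0.3, -0.4]
opening: 0.09
grip_force: 29.8
```

>>> step_arm --grip 50 --moves '[{"tx": 0, "ty": 0, "tz": 0, "roll": 0}, {"tx": 0, "ty": 0, "tz": 0, "roll": 0}, {"tx": 0, "ty": 0, "tz": 0, "roll": 0}, {"tx": 0, "ty": 0, "tz": -10, "roll": 0}, {"tx": 0, "ty": 0, "tz": -40, "roll": 0}, {"tx": -8, "ty": -15, "tz": -80, "roll": 0}, {"tx": -8, "ty": -20, "tz": -120, "roll": 0}, {"tx": -8, "ty": -20, "tz": -155, "roll": 0}, {"tx": -8, "ty": -20, "tz": -180, "roll": 0}, {"tx": -8, "ty": -20, "tz": -190, "roll": 0}, {"tx": -8, "ty": -20, "tz": -190, "roll": 0}, {"tx": -8, "ty": -20, "tz": -190, "roll": 0}]'

```text
t: 18.38
eef_pos: [525.1, -344.4, 213.5]
tcp_rot: [-3.141, -0.0, 1.612]
ft_force: [0.0, 0.2, -0.8]
opening: 0.526
grip_force: 0.0
```

Run:
```python
from h import *
from cell import env,optics
import pickle
print(env.state()['eef_pos'].round(1))
D=optics.read_camera('wrist');pickle.dump(D,open('w2.pkl','wb'));print(env.state()['eef_pos'].round(1))
T=optics.read_camera('top');pickle.dump(T,open('t2.pkl','wb'))
p=proj(D,[[500,-355,6]])[0];print(p)
tray_w(D,p,30)
R,t=D['view'][:3,:3],D['view'][:3,3];print('cam',(-R.T@t).round())
goto(545,-340,9.5)
```

```text
[ 525.1 -344.4  213.5]
[ 524.9 -344.2  212.5]
[235.8877601  178.27176608]
wall [ 544.6 -347.2] yaw -0.005 ctr [ 474.1 -347.2] endslope -0.046 rect [ 4.74716e+02 -3.46830e+02  4.40000e-02  1.50220e+02  1.11097e+02]
cam [ 521. -262.  383.]
shift [  2.9  20.8 202.6] roll 0 rows 4.9
```

>>> step_arm --moves '[{"tx": -1, "ty": 20, "tz": 35, "roll": 0}, {"tx": -1, "ty": 20, "tz": 70, "roll": 0}, {"tx": -1, "ty": 20, "tz": 105, "roll": 0}, {"tx": -1, "ty": 20, "tz": 140, "roll": 0}, {"tx": -1, "ty": 20, "tz": 165, "roll": 0}, {"tx": -1, "ty": 20, "tz": 180, "roll": 0}, {"tx": -1, "ty": 20, "tz": 190, "roll": 0}, {"tx": -1, "ty": 20, "tz": 198, "roll": 0}, {"tx": -1, "ty": 20, "tz": 203, "roll": 0}, {"tx": -1, "ty": 20, "tz": 203, "roll": 0}]'

```text
t: 19.32
eef_pos: [545.2, -344.7, 10.3]
tcp_rot: [-3.141, -0.001, 1.612]
ft_force: [-0.4, 0.1, 1.3]
opening: 0.529
grip_force: 0.0
```

>>> step_arm --grip 0 --moves '[{"tx": 0, "ty": 0, "tz": 0, "roll": 0}, {"tx": 0, "ty": 0, "tz": 0, "roll": 0}, {"tx": 0, "ty": 0, "tz": 0, "roll": 0}, {"tx": 0, "ty": 0, "tz": 0, "roll": 0}, {"tx": 0, "ty": 0, "tz": 0, "roll": 0}, {"tx": 0, "ty": 0, "tz": 0, "roll": 0}]'

```text
t: 19.82
eef_pos: [545.5, -344.9, 11.4]
tcp_rot: [3.141, 0.0, 1.612]
ft_force: [-0.2, -0.5, 0.1]
opening: 0.164
grip_force: 0.0
```

>>> step_arm --moves '[{"tx": 0, "ty": 0, "tz": -3, "roll": 0}, {"tx": 0, "ty": 0, "tz": -10, "roll": 0}, {"tx": 0, "ty": 0, "tz": -22, "roll": 0}, {"tx": 0, "ty": 0, "tz": -40, "roll": 0}, {"tx": 0, "ty": 0, "tz": -60, "roll": 0}, {"tx": 0, "ty": 0, "tz": -80, "roll": 0}, {"tx": 0, "ty": 0, "tz": -100, "roll": 0}, {"tx": 0, "ty": 0, "tz": -120, "roll": 0}, {"tx": 0, "ty": 0, "tz": -138, "roll": 0}, {"tx": 0, "ty": 0, "tz": -150, "roll": 0}, {"tx": 0, "ty": 0, "tz": -155, "roll": 0}, {"tx": 0, "ty": 0, "tz": -155, "roll": 0}]'

```text
t: 20.82
eef_pos: [545.6, -345.0, 167.4]
tcp_rot: [3.14, 0.001, 1.612]
ft_force: [0.6, 0.2, -3.4]
opening: 0.093
grip_force: 30.0
```

Run:
```python
from h import *
import pickle
D=pickle.load(open('t2.pkl','rb'))
for n,s,z in(('base',(205,296),60),('spare',(446,264),30)):
    r,c=tray(D['pixels'],D,np.array(s)/1.5,z);print(n,r)
u=np.array([np.cos(.222),np.sin(.222)]);w=np.array([466.4,372.4])+70.5*u;print('base wall',w)
goto(w[0],w[1],165,1.571+.222)
```

```text
base [4.66631e+02 3.72251e+02 2.22000e-01 1.56180e+02 1.12081e+02]
spare [5.229640e+02 1.734100e+01 1.547000e+00 1.709556e+03 1.215337e+03]
base wall [535.16986222 387.92275911]
shift [732.7  19.6   1.6] roll -0.181 rows 17.6
```

>>> step_arm --moves '[{"tx": 3, "ty": 0, "tz": 0, "roll": 0}, {"tx": 12, "ty": 0, "tz": 0, "roll": 0}, {"tx": 26, "ty": 0, "tz": 0, "roll": 0}, {"tx": 44, "ty": 0, "tz": 0, "roll": 0}, {"tx": 66, "ty": 0, "tz": 0, "roll": 0}, {"tx": 91, "ty": 0, "tz": 0, "roll": 0}, {"tx": 116, "ty": 0, "tz": 0, "roll": 0}, {"tx": 141, "ty": 0, "tz": 0, "roll": 0}, {"tx": 166, "ty": 0, "tz": 0, "roll": 0}, {"tx": 191, "ty": 0, "tz": 0, "roll": 0}, {"tx": 216, "ty": 0, "tz": 0, "roll": 0}, {"tx": 241, "ty": 0, "tz": 0, "roll": 0}]'

```text
t: 21.82
eef_pos: [534.5, -101.2, 165.9]
tcp_rot: [-3.141, -0.0, 1.613]
ft_force: [-0.2, 0.1, -3.1]
opening: 0.093
grip_force: 30.0
```

>>> step_arm --moves '[{"tx": 25, "ty": 0, "tz": 0, "roll": 0}, {"tx": 50, "ty": 0, "tz": 0, "roll": 0}, {"tx": 75, "ty": 0, "tz": 0, "roll": 0}, {"tx": 100, "ty": 0, "tz": 0, "roll": 0}, {"tx": 125, "ty": 0, "tz": 0, "roll": 0}, {"tx": 150, "ty": 0, "tz": 0, "roll": 0}, {"tx": 175, "ty": 0, "tz": 0, "roll": 0}, {"tx": 200, "ty": 0, "tz": 0, "roll": 0}, {"tx": 225, "ty": 0, "tz": 0, "roll": 0}, {"tx": 250, "ty": 0, "tz": 0, "roll": 0}, {"tx": 273, "ty": 0, "tz": 0, "roll": 0}, {"tx": 293, "ty": 0, "tz": 0, "roll": 0}]'

```text
t: 22.82
eef_pos: [521.8, 191.3, 165.9]
tcp_rot: [-3.141, -0.0, 1.613]
ft_force: [0.6, 0.1, -2.7]
opening: 0.093
grip_force: 30.0
```

>>> step_arm --moves '[{"tx": 14, "ty": 0, "tz": 0, "roll": -0.02}, {"tx": 22, "ty": 0, "tz": 0, "roll": -0.05}, {"tx": 26, "ty": 0, "tz": 0, "roll": -0.09}, {"tx": 26, "ty": 0, "tz": 0, "roll": -0.13}, {"tx": 26, "ty": 0, "tz": 0, "roll": -0.16}, {"tx": 26, "ty": 0, "tz": 0, "roll": -0.18}, {"tx": 26, "ty": 0, "tz": 0, "roll": -0.18}, {"tx": 26, "ty": 0, "tz": 0, "roll": -0.18}]'

```text
t: 23.48
eef_pos: [522.3, 214.5, 166.1]
tcp_rot: [-3.141, -0.0, 1.791]
ft_force: [0.2, -0.1, -2.8]
opening: 0.095
grip_force: 30.0
```

Run:
```python
from h import *
from cell import env,optics
import pickle
s=env.state();print(s['eef_pos'].round(1),s['tcp_rot'].round(3))
D=optics.read_camera('wrist');S=optics.read_camera('side');pickle.dump((D,S),open('w3.pkl','wb'))
R,t=D['view'][:3,:3],D['view'][:3,3];print('cam',(-R.T@t).round())
u=np.array([np.cos(.222),np.sin(.222)]);v=np.array([-u[1],u[0]]);w=np.array([538,389.5])
cor=[[*(w+4.5*u+55*v),60],[*(w+4.5*u-55*v),60],[*(w-145.5*u-55*v),36],[*(w-145.5*u+55*v),36]]
print(proj(D,cor).round(1))
p=proj(D,[[470,374,36]])[0];r,c=tray(D['pixels'],D,p,60);print(p,r,c.min(0),c.max(0))
```

```text
[522.3 214.5 166.1] [-3.141 -0.     1.791]
cam [504. 295. 336.]
[[333.1 -89.9]
 [323.4  68.3]
 [157.7  71.5]
 [144.9 -71.4]]
[237.45807416   4.47484117] [4.75508e+02 3.41756e+02 2.21000e-01 1.49670e+02 5.81230e+01] [147   0] [326  77]
```

>>> step_arm --moves '[{"tx": 4, "ty": 0, "tz": -2, "roll": 0}, {"tx": 14, "ty": 0, "tz": -6, "roll": 0}, {"tx": 28, "ty": 0, "tz": -12, "roll": 0}, {"tx": 44, "ty": 0, "tz": -18, "roll": 0}, {"tx": 58, "ty": 0, "tz": -20, "roll": 0}, {"tx": 67, "ty": 0, "tz": -20, "roll": 0}, {"tx": 70, "ty": 0, "tz": -20, "roll": 0}, {"tx": 70, "ty": 0, "tz": -20, "roll": 0}, {"tx": 70, "ty": 0, "tz": -20, "roll": 0}]'

```text
t: 24.33
eef_pos: [506.9, 282.9, 185.8]
tcp_rot: [-3.141, 0.0, 1.792]
ft_force: [0.2, -0.2, -2.3]
opening: 0.089
grip_force: 30.0
```

```bash
cat >> h.py <<'E'
def edges(D,w,a,z,zo=None):
    """wrist view of a tray near guess (wall w, yaw a, rim height z): fit end-wall outer edge and side edges on the rim plane"""
    u=np.array([np.cos(a),np.sin(a)]);v=np.array([-u[1],u[0]])
    p=proj(D,[[*(w-60*u),z-24]])[0]
    r,c=tray(D['pixels'],D,p,z);h,wd=D['pixels'].shape[:2]
    c=c[(c[:,0]>1)&(c[:,0]<wd-2)&(c[:,1]>1)&(c[:,1]<h-2)]
    P=cast(D,c,z)-w;X,Y=P@u,P@v
    def fit(A,B,k):
        for _ in range(3):
            l=np.polyfit(A[k],B[k],1);k=k&(abs(B-np.polyval(l,A))<1.5)
        return l.round(3).tolist(),int(k.sum())
    print('rect',r)
    print('end (x at y=0, want 4.5)',fit(Y,X,(abs(X-4.5)<8)&(abs(Y)<45)))
    for s in(1,-1): 
        k=(abs(Y-55*s)<8)&(abs(X+70)<60)
        if k.sum()>20: print('side',s*55,fit(X,Y,k))
    k=(abs(X+145.5)<8)&(abs(Y)<45)
    if k.sum()>20: print('open -145.5 (on rim plane)',fit(Y,X,k))
E
python3 - <<'E'
from h import *
from cell import env,optics
import pickle
s=env.state();print(s['eef_pos'].round(1),s['tcp_rot'].round(3))
D=optics.read_camera('wrist');pickle.dump(D,open('w4.pkl','wb'))
R,t=D['view'][:3,:3],D['view'][:3,3];print('cam',(-R.T@t).round())
edges(D,np.array([538,389.5]),.222,60)
E
```

```text
[506.9 282.9 185.8] [-3.141  0.     1.792]
cam [488. 363. 356.]
rect [4.03447e+02 2.78698e+02 2.22000e-01 3.18287e+02 2.62638e+02]
end (x at y=0, want 4.5) ([-0.002, 2.909], 102)
side 55 ([-0.001, 52.79], 136)
side -55 ([0.012, -55.575], 38)
open -145.5 (on rim plane) ([0.024, -141.865], 67)
```

>>> step_arm --moves '[{"tx": 4, "ty": 2, "tz": 0, "roll": 0}, {"tx": 14, "ty": 7, "tz": 0, "roll": 0}, {"tx": 30, "ty": 16, "tz": 0, "roll": 0}, {"tx": 48, "ty": 26, "tz": 4, "roll": 0}, {"tx": 66, "ty": 36, "tz": 12, "roll": 0}, {"tx": 82, "ty": 45, "tz": 24, "roll": 0}, {"tx": 92, "ty": 50, "tz": 38, "roll": 0}, {"tx": 95, "ty": 52, "tz": 53, "roll": 0}, {"tx": 95, "ty": 52, "tz": 68, "roll": 0}, {"tx": 95, "ty": 52, "tz": 80, "roll": 0}, {"tx": 95, "ty": 52, "tz": 90, "roll": 0}, {"tx": 95, "ty": 52, "tz": 95, "roll": 0}]'

```text
t: 25.38
eef_pos: [536.8, 387.0, 89.7]
tcp_rot: [-3.14, 0.0, 1.792]
ft_force: [0.2, -0.4, -2.5]
opening: 0.095
grip_force: 30.0
```

>>> step_arm --moves '[{"tx": 0, "ty": 0, "tz": 3, "roll": 0}, {"tx": 0, "ty": 0, "tz": 6, "roll": 0}, {"tx": 0, "ty": 0, "tz": 8, "roll": 0}, {"tx": 0, "ty": 0, "tz": 10, "roll": 0}, {"tx": 0, "ty": 0, "tz": 11, "roll": 0}, {"tx": 0, "ty": 0, "tz": 11, "roll": 0}, {"tx": 0, "ty": 0, "tz": 11, "roll": 0}]'

```text
t: 25.97
eef_pos: [537.1, 387.1, 80.4]
tcp_rot: [3.141, -0.0, 1.792]
ft_force: [0.6, 0.8, -1.8]
opening: 0.093
grip_force: 30.0
```

Run:
```python
from h import *
from cell import env,optics
import pickle
s=env.state();print(s['eef_pos'].round(1),s['tcp_rot'].round(3),s['ft_force'].round(2))
S=optics.read_camera('side');pickle.dump(S,open('s5.pkl','wb'))
goto(536.5,387,76,1.792)
```

```text
[537.1 387.1  80.4] [ 3.141 -0.     1.792] [ 0.58  0.75 -1.8 ]
shift [-0.  -0.7  4.4] roll -0.0 rows 0.1
```

>>> step_arm --moves '[{"tx": 0, "ty": 0, "tz": 1, "roll": 0}, {"tx": 0, "ty": 0, "tz": 2, "roll": 0}, {"tx": 0, "ty": 0, "tz": 3, "roll": 0}, {"tx": 0, "ty": 0, "tz": 3, "roll": 0}]'

```text
t: 26.35
eef_pos: [536.9, 387.1, 76.9]
tcp_rot: [-3.141, -0.0, 1.792]
ft_force: [0.6, 0.0, -2.7]
opening: 0.093
grip_force: 30.0
```

>>> step_arm --moves '[{"tx": 0, "ty": 0, "tz": 1, "roll": 0}, {"tx": 0, "ty": 0, "tz": 2, "roll": 0}, {"tx": 0, "ty": 0, "tz": 3, "roll": 0}, {"tx": 0, "ty": 0, "tz": 3, "roll": 0}]'

```text
t: 26.68
eef_pos: [537.0, 387.1, 74.0]
tcp_rot: [-3.142, -0.0, 1.792]
ft_force: [-0.5, -0.5, -2.8]
opening: 0.094
grip_force: 30.0
```

>>> step_arm --moves '[{"tx": 0, "ty": 0, "tz": 1, "roll": 0}, {"tx": 0, "ty": 0, "tz": 2, "roll": 0}, {"tx": 0, "ty": 0, "tz": 2, "roll": 0}]'

```text
t: 26.93
eef_pos: [537.1, 387.2, 73.7]
tcp_rot: [3.141, -0.0, 1.792]
ft_force: [-4.9, -3.4, 11.1]
opening: 0.093
grip_force: 30.0
```

>>> step_arm --moves '[{"tx": 0, "ty": 0, "tz": 1, "roll": 0}, {"tx": 0, "ty": 0, "tz": 1, "roll": 0}, {"tx": 0, "ty": 0, "tz": 1, "roll": 0}]'

```text
t: 27.18
eef_pos: [537.1, 387.2, 73.7]
tcp_rot: [3.14, -0.0, 1.792]
ft_force: [-6.1, -4.0, 20.3]
opening: 0.092
grip_force: 30.0
```

>>> step_arm --moves '[{"tx": 0, "ty": 0, "tz": -1, "roll": 0}, {"tx": 0, "ty": 0, "tz": -2, "roll": 0}, {"tx": 0, "ty": 0, "tz": -2.5, "roll": 0}]'

```text
t: 27.43
eef_pos: [537.1, 387.1, 73.9]
tcp_rot: [3.141, -0.0, 1.792]
ft_force: [0.5, -0.7, -1.3]
opening: 0.089
grip_force: 30.0
```

>>> step_arm --grip 40 --moves '[{"tx": 0, "ty": 0, "tz": 0, "roll": 0}, {"tx": 0, "ty": 0, "tz": 0, "roll": 0}, {"tx": 0, "ty": 0, "tz": 0, "roll": 0}, {"tx": 0, "ty": 0, "tz": 0, "roll": 0}, {"tx": 0, "ty": 0, "tz": -5, "roll": 0}, {"tx": 0, "ty": 0, "tz": -20, "roll": 0}, {"tx": 0, "ty": 0, "tz": -50, "roll": 0}, {"tx": -20, "ty": -5, "tz": -85, "roll": 0}, {"tx": -40, "ty": -15, "tz": -110, "roll": 0}, {"tx": -50, "ty": -25, "tz": -125, "roll": 0}, {"tx": -50, "ty": -30, "tz": -130, "roll": 0}, {"tx": -50, "ty": -30, "tz": -130, "roll": 0}]'

```text
t: 28.43
eef_pos: [518.5, 331.7, 205.3]
tcp_rot: [3.139, -0.001, 1.791]
ft_force: [-0.1, 0.1, -0.6]
opening: 0.42
grip_force: 0.0
```

Run:
```python
from h import *
from cell import env,optics
import pickle
D=optics.read_camera('wrist');S=optics.read_camera('side');pickle.dump((D,S),open('w6.pkl','wb'))
s=env.state();print(s['eef_pos'].round(1),s['tcp_rot'].round(3))
R,t=D['view'][:3,:3],D['view'][:3,3];print('cam',(-R.T@t).round())
edges(D,np.array([537,387.3]),.221,90)
goto(537,180,204,1.57)
```

```text
[518.5 332.2 203. ] [-3.141 -0.     1.792]
cam [499. 412. 375.]
rect [4.67775e+02 3.71203e+02 2.21000e-01 1.49984e+02 1.09787e+02]
end (x at y=0, want 4.5) ([-0.0, 3.411], 95)
side 55 ([-0.0, 54.341], 134)
side -55 ([-0.001, -55.444], 120)
shift [-152.6  -15.4   -1. ] roll 0.222 rows 3.7
```

>>> step_arm --moves '[{"tx": -35, "ty": -3, "tz": -10, "roll": 0.02}, {"tx": -75, "ty": -7, "tz": -10, "roll": 0.04}, {"tx": -115, "ty": -10, "tz": -10, "roll": 0.06}, {"tx": -155, "ty": -14, "tz": -10, "roll": 0.08}, {"tx": -195, "ty": -17, "tz": -10, "roll": 0.1}, {"tx": -235, "ty": -21, "tz": -10, "roll": 0.12}, {"tx": -275, "ty": -24, "tz": -10, "roll": 0.14}, {"tx": -315, "ty": -28, "tz": -10, "roll": 0.16}, {"tx": -355, "ty": -31, "tz": -10, "roll": 0.18}, {"tx": -395, "ty": -35, "tz": -10, "roll": 0.21}, {"tx": -430, "ty": -38, "tz": -10, "roll": 0.24}, {"tx": -458, "ty": -40, "tz": -10, "roll": 0.245}]'

```text
t: 29.53
eef_pos: [580.5, -126.2, 211.8]
tcp_rot: [-3.139, -0.001, 1.544]
ft_force: [0.2, -0.5, -0.3]
opening: 0.422
grip_force: 0.0
```

>>> step_arm --moves '[{"tx": 0, "ty": 0, "tz": 0, "roll": 0}, {"tx": 0, "ty": 0, "tz": 0, "roll": 0}, {"tx": 0, "ty": 0, "tz": 0, "roll": 0}]'

```text
t: 29.78
eef_pos: [580.1, -123.1, 212.3]
tcp_rot: [-3.14, -0.001, 1.547]
ft_force: [0.3, -0.0, 0.5]
opening: 0.419
grip_force: 0.0
```

Run:
```python
from h import *
from cell import env,optics
import pickle
D=optics.read_camera('wrist');pickle.dump(D,open('w7.pkl','wb'))
s=env.state();print(s['eef_pos'].round(1),s['tcp_rot'].round(3))
edges(D,np.array([599,-124]),-.025,30)
```

```text
[ 580.1 -122.7  212.7] [-3.140e+00 -1.000e-03  1.548e+00]
rect [ 5.29795e+02 -1.22442e+02 -2.30000e-02  1.49162e+02  1.09495e+02]
end (x at y=0, want 4.5) ([-0.005, 4.542], 50)
side 55 ([0.002, 54.702], 103)
side -55 ([0.003, -54.676], 94)
```

>>> step_arm --moves '[{"tx": -1, "ty": 19, "tz": 35, "roll": 0}, {"tx": -1, "ty": 19, "tz": 70, "roll": 0}, {"tx": -1, "ty": 19, "tz": 105, "roll": 0}, {"tx": -1, "ty": 19, "tz": 140, "roll": 0}, {"tx": -1, "ty": 19, "tz": 165, "roll": 0}, {"tx": -1, "ty": 19, "tz": 180, "roll": 0}, {"tx": -1, "ty": 19, "tz": 190, "roll": 0}, {"tx": -1, "ty": 19, "tz": 198, "roll": 0}, {"tx": -1, "ty": 19, "tz": 203, "roll": 0}, {"tx": -1, "ty": 19, "tz": 203, "roll": 0}]'

```text
t: 30.67
eef_pos: [599.1, -124.9, 10.3]
tcp_rot: [-3.141, -0.0, 1.547]
ft_force: [-1.3, -0.4, -0.0]
opening: 0.424
grip_force: 0.0
```

>>> step_arm --grip 0 --moves '[{"tx": 0, "ty": 0, "tz": 0, "roll": 0}, {"tx": 0, "ty": 0, "tz": 0, "roll": 0}, {"tx": 0, "ty": 0, "tz": 0, "roll": 0}, {"tx": 0, "ty": 0, "tz": 0, "roll": 0}, {"tx": 0, "ty": 0, "tz": 0, "roll": 0}, {"tx": 0, "ty": 0, "tz": 0, "roll": 0}, {"tx": 0, "ty": 0, "tz": 0, "roll": 0}, {"tx": 0, "ty": 0, "tz": 0, "roll": 0}, {"tx": 0, "ty": 0, "tz": 0, "roll": 0}]'

```text
t: 31.42
eef_pos: [599.5, -125.5, 11.1]
tcp_rot: [3.14, 0.0, 1.547]
ft_force: [1.0, -0.5, 5.2]
opening: 0.095
grip_force: 30.0
```

>>> step_arm --moves '[{"tx": 0, "ty": 0, "tz": -3, "roll": 0}, {"tx": 0, "ty": 0, "tz": -10, "roll": 0}, {"tx": 0, "ty": 0, "tz": -22, "roll": 0}, {"tx": 0, "ty": 0, "tz": -40, "roll": 0}, {"tx": 0, "ty": 0, "tz": -60, "roll": 0}, {"tx": 0, "ty": 0, "tz": -82, "roll": 0}, {"tx": 0, "ty": 0, "tz": -104, "roll": 0}, {"tx": 0, "ty": 0, "tz": -126, "roll": 0}, {"tx": 0, "ty": 0, "tz": -146, "roll": 0}, {"tx": 0, "ty": 0, "tz": -162, "roll": 0}, {"tx": 0, "ty": 0, "tz": -170, "roll": 0}, {"tx": 0, "ty": 0, "tz": -170, "roll": 0}]'

```text
t: 32.42
eef_pos: [599.4, -125.5, 182.9]
tcp_rot: [3.139, 0.001, 1.547]
ft_force: [-0.6, -0.3, -3.1]
opening: 0.093
grip_force: 30.0
```

Run:
```python
from h import *
goto(537,387,180,1.792)
```

```text
shift [510.8 -74.7   2.2] roll -0.245 rows 12.4
```

>>> step_arm --moves '[{"tx": 3, "ty": 0, "tz": 0, "roll": 0}, {"tx": 12, "ty": -2, "tz": 0, "roll": 0}, {"tx": 26, "ty": -4, "tz": 0, "roll": 0}, {"tx": 44, "ty": -6, "tz": 0, "roll": 0}, {"tx": 66, "ty": -10, "tz": 0, "roll": 0}, {"tx": 91, "ty": -13, "tz": 0, "roll": 0}, {"tx": 116, "ty": -17, "tz": 0, "roll": 0}, {"tx": 141, "ty": -21, "tz": 0, "roll": 0}, {"tx": 166, "ty": -24, "tz": 0, "roll": 0}, {"tx": 191, "ty": -28, "tz": 0, "roll": 0}, {"tx": 216, "ty": -31, "tz": 0, "roll": 0}, {"tx": 241, "ty": -35, "tz": 0, "roll": 0}]'

```text
t: 33.42
eef_pos: [568.6, 118.7, 179.8]
tcp_rot: [-3.14, -0.0, 1.547]
ft_force: [0.5, -0.0, -3.8]
opening: 0.093
grip_force: 30.0
```

>>> step_arm --moves '[{"tx": 25, "ty": -4, "tz": 0, "roll": -0.02}, {"tx": 50, "ty": -7, "tz": 0, "roll": -0.04}, {"tx": 75, "ty": -11, "tz": 0, "roll": -0.06}, {"tx": 100, "ty": -15, "tz": 0, "roll": -0.08}, {"tx": 125, "ty": -18, "tz": 0, "roll": -0.1}, {"tx": 150, "ty": -22, "tz": 0, "roll": -0.12}, {"tx": 175, "ty": -25, "tz": 0, "roll": -0.15}, {"tx": 200, "ty": -29, "tz": 0, "roll": -0.18}, {"tx": 222, "ty": -32, "tz": 0, "roll": -0.21}, {"tx": 240, "ty": -35, "tz": 0, "roll": -0.23}, {"tx": 254, "ty": -37, "tz": 0, "roll": -0.24}, {"tx": 262, "ty": -38, "tz": 0, "roll": -0.245}]'

```text
t: 34.42
eef_pos: [536.8, 381.3, 179.8]
tcp_rot: [-3.14, 0.0, 1.794]
ft_force: [0.7, -0.6, -2.3]
opening: 0.092
grip_force: 30.0
```

>>> step_arm --moves '[{"tx": 4, "ty": 0, "tz": 3, "roll": 0}, {"tx": 6, "ty": 0, "tz": 10, "roll": 0}, {"tx": 6, "ty": 0, "tz": 20, "roll": 0}, {"tx": 6, "ty": 0, "tz": 32, "roll": 0}, {"tx": 6, "ty": 0, "tz": 42, "roll": 0}, {"tx": 6, "ty": 0, "tz": 50, "roll": 0}, {"tx": 6, "ty": 0, "tz": 55, "roll": 0}, {"tx": 6, "ty": 0, "tz": 57, "roll": 0}, {"tx": 6, "ty": 0, "tz": 57, "roll": 0}]'

```text
t: 35.17
eef_pos: [536.8, 384.9, 123.1]
tcp_rot: [-3.141, 0.0, 1.792]
ft_force: [1.1, 0.1, -3.2]
opening: 0.091
grip_force: 30.0
```

Run:
```python
from h import *
from cell import env
print(env.state()['eef_pos'].round(1))
goto(537.3,385.3,104,1.792)
```

```text
[536.8 384.9 123.1]
shift [ 0.3  0.6 19.1] roll -0.0 rows 0.5
```

>>> step_arm --moves '[{"tx": 0.3, "ty": 0.5, "tz": 4, "roll": 0}, {"tx": 0.3, "ty": 0.5, "tz": 8, "roll": 0}, {"tx": 0.3, "ty": 0.5, "tz": 12, "roll": 0}, {"tx": 0.3, "ty": 0.5, "tz": 15, "roll": 0}, {"tx": 0.3, "ty": 0.5, "tz": 17, "roll": 0}, {"tx": 0.3, "ty": 0.5, "tz": 19, "roll": 0}, {"tx": 0.3, "ty": 0.5, "tz": 20, "roll": 0}, {"tx": 0.3, "ty": 0.5, "tz": 20, "roll": 0}, {"tx": 0.3, "ty": 0.5, "tz": 20, "roll": 0}]'

```text
t: 35.92
eef_pos: [537.3, 385.5, 103.7]
tcp_rot: [3.141, -0.0, 1.792]
ft_force: [0.5, 0.1, -2.3]
opening: 0.095
grip_force: 30.0
```

>>> step_arm --moves '[{"tx": 0, "ty": 0, "tz": 0.5, "roll": 0}, {"tx": 0, "ty": 0, "tz": 1, "roll": 0}, {"tx": 0, "ty": 0, "tz": 1, "roll": 0}]'

```text
t: 36.17
eef_pos: [537.2, 385.5, 102.6]
tcp_rot: [3.142, -0.0, 1.792]
ft_force: [-0.2, 0.7, -2.5]
opening: 0.096
grip_force: 30.0
```

>>> step_arm --moves '[{"tx": 0, "ty": 0, "tz": 0.5, "roll": 0}, {"tx": 0, "ty": 0, "tz": 1, "roll": 0}, {"tx": 0, "ty": 0, "tz": 1, "roll": 0}]'

```text
t: 36.42
eef_pos: [537.2, 385.5, 101.5]
tcp_rot: [-3.141, -0.0, 1.792]
ft_force: [-0.4, -0.5, -1.8]
opening: 0.095
grip_force: 30.0
```

>>> step_arm --moves '[{"tx": 0, "ty": 0, "tz": 0.5, "roll": 0}, {"tx": 0, "ty": 0, "tz": 0.7, "roll": 0}, {"tx": 0, "ty": 0, "tz": 0.7, "roll": 0}]'

```text
t: 36.67
eef_pos: [537.3, 385.5, 101.1]
tcp_rot: [3.141, -0.0, 1.792]
ft_force: [0.1, -0.6, -1.0]
opening: 0.092
grip_force: 30.0
```

Now in contact. Release and rise.

>>> step_arm --grip 40 --moves '[{"tx": 0, "ty": 0, "tz": 0, "roll": 0}, {"tx": 0, "ty": 0, "tz": 0, "roll": 0}, {"tx": 0, "ty": 0, "tz": 0, "roll": 0}, {"tx": 0, "ty": 0, "tz": 0, "roll": 0}, {"tx": 0, "ty": 0, "tz": -5, "roll": 0}, {"tx": 0, "ty": 0, "tz": -20, "roll": 0}, {"tx": 0, "ty": 0, "tz": -50, "roll": 0}, {"tx": -20, "ty": -5, "tz": -85, "roll": 0}, {"tx": -40, "ty": -15, "tz": -115, "roll": 0}, {"tx": -50, "ty": -25, "tz": -135, "roll": 0}, {"tx": -50, "ty": -30, "tz": -140, "roll": 0}, {"tx": -50, "ty": -30, "tz": -140, "roll": 0}]'

```text
t: 37.67
eef_pos: [518.8, 330.1, 242.9]
tcp_rot: [3.139, -0.001, 1.791]
ft_force: [-0.2, 0.4, -0.3]
opening: 0.421
grip_force: 0.0
```

Run:
```python
from h import *
from cell import env,optics
import pickle
D=optics.read_camera('wrist');S=optics.read_camera('side');T=optics.read_camera('top');pickle.dump((D,S,T),open('w8.pkl','wb'))
s=env.state();print(s['t'],s['eef_pos'].round(1),s['tcp_rot'].round(3))
edges(D,np.array([536.6,386.7]),.221,120)
# bars and tub
H=cv2.cvtColor(S['pixels'],cv2.COLOR_BGR2HSV);O=cv2.inRange(H,(3,120,110),(14,255,255))
p=proj(S,[[533,112,30]])[0].astype(int);O2=np.zeros_like(O);O2[p[1]-45:p[1]+45,p[0]-55:p[0]+55]=O[p[1]-45:p[1]+45,p[0]-55:p[0]+55]
n,l,st,ce=cv2.connectedComponentsWithStats(O2);print([(st[i,4],ce[i].round().tolist()) for i in range(1,n) if st[i,4]>30])
u=np.array([.986,-.167]);v=np.array([.167,.986]);c=np.array([533,112])
print('tub rim corners side',proj(S,[[*(c+a*80*u+b*75*v),55] for a in(1,-1) for b in(1,-1)]).round().tolist())
# stack silhouette in side view: predicted corner pixels and colour mask bbox
u=np.array([np.cos(.221),np.sin(.221)]);v=np.array([-u[1],u[0]]);w=np.array([537,387])
q=[[*(w+a*u+b*v),z] for z in(30,120) for a in(4.5,-145.5) for b in(55,-55)]
print(proj(S,q).round(1).tolist())
r,k=tray(S['pixels'],S,proj(S,[[*(w-70*u-55*v),75]])[0],60);print(k.min(0),k.max(0),cv2.convexHull(k.reshape(-1,1,2)).reshape(-1,2).tolist())
```

```text
37.8167 [518.7 330.6 239.5] [-3.14   0.     1.792]
rect [4.67927e+02 3.70335e+02 2.21000e-01 1.49842e+02 1.09483e+02]
end (x at y=0, want 4.5) ([-0.0, 3.826], 93)
side 55 ([-0.0, 53.811], 130)
side -55 ([0.004, -54.339], 117)
[(np.int32(1664), [213.0, 185.0]), (np.int32(2640), [277.0, 169.0]), (np.int32(56), [224.0, 167.0]), (np.int32(205), [240.0, 176.0]), (np.int32(80), [252.0, 215.0])]
tub rim corners side [[276.0, 161.0], [278.0, 186.0], [231.0, 161.0], [230.0, 186.0]]
[[238.7, 132.1], [249.0, 145.1], [203.4, 139.3], [212.2, 153.1], [238.3, 112.0], [248.9, 124.5], [201.8, 118.9], [210.8, 132.1]]
[203 113] [249 151] [[239, 113], [242, 116], [248, 123], [249, 131], [249, 138], [248, 144], [246, 145], [242, 146], [233, 148], [219, 151], [213, 151], [212, 150], [204, 140], [203, 123], [203, 119], [205, 118], [215, 116], [231, 113]]
```

```bash
python3 -c "
from cell import env;print(env.job_done())"
```

```text
the job is handed in; nothing more can be done
None
```

I handed the job in at about 38 s of the 67 s allowed. The three bars are in the tub, and both trays are stacked on the base tray, flush to about 1–3 mm by camera. The verdict itself was not returned.

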